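# Open the flour bin

## Robot

A 6-joint arm with a two-finger parallel gripper is mounted at the origin on the work surface. World frame = base frame: x ahead of the robot, y to its left, z up, the work surface at z = 0. Lengths are in m, angles in rad, forces in N, time in s.
With the tool pointing down it reaches from about 0.4 to 0.825 m from the base axis. Payload 7 kg.
Tool frame: the origin (TCP) lies at the very end of the fingers, on their centre line; the grasp point (between the pads) lies 19 mm behind it; z points along the fingers, y is the line along which they close (so a half turn about z gives the same grasp; the last joint's range is limited). The gripper opens to 88 mm and grips with 3 to 60 N. Pads are 19 mm wide; open, the fingers measure 130 mm over their backs; the gripper's body (78 mm by 193 mm) begins 47 mm behind the grasp point.
Start: joints at [1.411, 0.359, 0.012, 0, -1.224, -0.288], TCP at [0.292, 0.608, 0.227] pointing down, gripper open.
Joint ranges: [-3.07, 3.07], [-1.43, 2.12], [-1.02, 1.25], [-3.03, 1.67], [-3.05, -0], [-3.03, 3.03]. Speed limits (rad/s): [2.39, 2.39, 3.01, 3.14, 3.14, 3.14].

## Interface

Orientations are given as [roll, pitch, yaw] about the fixed x, y, z axes, in that order (R = Rz(yaw) Ry(pitch) Rx(roll)).
In Python, from station import arm gives the robot as it stands. The module is installed in compiled form; this text tells all that it offers.
- The arm moves only by the shell command python3 -m crank 'ROWS' [FORCE]. ROWS is JSON, a list of rows, each an object of numbers: "dx", "dy", "dz": the shift along the world's x, y, z in m; "twist": the turn about the world's z in degrees; "grip": the opening, from -1 (shut) to 1 (fully open). A call has exactly 5 rows; each row is the pose to reach, as a shift and turn from the pose commanded when the call began; what a row does not reach only later rows make up. A row lasts 1/12 s, in which the tool goes at most 41.7 mm and 7.16 degrees, less where a joint would pass 70% of its speed; a pose out of reach is approached as far as the arm can. A call with a gripper value outside its range is refused whole. The fingers move at their own pace and stop on an object; FORCE is the grip in N (left out, the last holds). Time passes only in rows, so rows that repeat a pose let the fingers close, or fill a call up. It gives the time, the measured TCP pose, the force, the opening and the grip force at its end, in the units of the state.
- arm.get_state(): the state, without advancing time (a new reading comes with each control period).
- arm.grab_frame(name): name is "scene" or "top"; returns the picture (400x640x3 uint8, red, green, blue); there is no depth.
- arm.get_calibration(name): a dict with "fx", "fy", "cx", "cy" (pixels), "cam_to_world" (4x4, takes a point from camera to world coordinates). Camera axes: x right, y down, z forward; pixel columns grow to the right and rows downward; lengths in m; the calibration is good to about 2 mm. A picture is of the moment at which its call begins. get_calibration takes no time and is no camera call.
- arm.job_done(): hands the job in; it is judged then, once.
The state is a dict: "t": time; "q": joint angles; "qd": joint speeds; "joint_efforts": joint torques, N m; "eef_pos": TCP position; "ee_rot": TCP orientation; "force": force on the tool from outside, world axes, zero at the start; "moment": the same for the moment, N m; "width": finger opening in m; "gripper_force": force on a finger pad.
Only numpy, scipy, OpenCV 4.12 (cv2) and the standard library are available. Lean on these libraries where they do the work, as an engineer would, in place of code of your own. Each camera call takes 0.05 s, during which the arm holds its last target. There are 200 camera calls.

## Task

Two flip-top storage bins stand on the baking counter; open the larger one. Press down the release tab on the front of its lid so that the lid springs ajar by itself, then push the lid up and back with the fingers until it stands fully open, leaning back against its stop, and leave it so. Nothing is to be picked up: the bin stays standing where it is, the smaller bin stays shut, and the butter, the foil-wrapped block and the bowl are left alone.

Things in the scene. Friction and masses are not known exactly. Their poses are not given: they have to be found in the camera images.
- bigbin: the larger flip-top bin, loose, about 3 kg: white tub 140 deep (its x) x 180 wide (its y) x 140 high, grey collar on top, two paper packs of flour inside. Origin: centre of its underside; z up; its front, with the tab, faces its own -x, the lid's hinge is at its back (+x). The shut lid's underside is 140 above the counter
- bigbin_tab (a joint): tilt of the larger bin's steel release tab, rad: 0 at rest, 0.3 pressed right down. It rocks on a crosswise pin 79 in front of the bin's centre, 126 above the counter: pressing its paddle down draws the catch above it forward off the lid's tongue and lets the lid go at about 0.16 (some 3 to 5 mm down at bigbin_tab_top, 3 to 6 N). Springs back when released
- bigbin_tab_top (a point): the point to press on the larger bin's tab: on top of its paddle, midway across, 111 in front of the bin's centre, 134 above the counter; moves with the tab. The paddle is a level ribbed plate 44 wide, reaching 124 in front of the bin's centre; behind it, from 87 in front of the centre on, the catch stands up to 153.5 above the counter
- bigbin_lid (a joint): opening of the larger bin's lid, rad: 0 shut, 1.8 fully open (103 degrees, leaning on its stop). Wooden flap 134 long x 172 wide x 9 thick, 120 g, a tongue 50 wide sticks out 12 at its front. Let go, a sprung pin lifts it and holds it at about 0.65; 2 N along its arc (up, then back) move it on; it falls back to 0.65 if let go short of upright, and past 1.6 stays open by its weight
- bigbin_lid_lip (a point): front lower edge of the tongue of the larger bin's lid, midway across, 146 from the hinge line; moves with the lid (about 228 above the counter with the lid ajar at 0.65)
- bigbin_hinge (a point): middle of the larger bin's hinge line, 66 behind the bin's centre, 140 above the counter, on the lid's underside; the line runs along the bin's y
- smallbin: the smaller bin of the same kind, loose, about 1.4 kg: tub 110 deep x 125 wide x 100 high, same make of lid and tab (paddle 94 above the counter, reaching 109 in front of its centre). Origin: centre of its underside; front faces its own -x. To be left shut
- smallbin_lid (a joint): opening of the smaller bin's lid, rad: 0 shut, 1.8 fully open
- butter: loose wrapped stick of butter, 121 (x) x 33 (y) x 33 high; origin: centre of its underside
- creamcheese: loose foil-wrapped block, 95 (x) x 62 (y) x 34 high; origin: centre of its underside
- bowl: loose small white bowl, rim diameter 96, 45 high; origin: centre of its underside

How it is judged:
By the outcome, as a careful person would: the job done as asked, in the order asked, and still so for the second after the job is handed in, with the robot touching nothing.
It also fails if it takes over 48 s, if anything falls off the work surface, if the arm or the gripper's body presses on something with over 40 N, if the wrist force passes 120 N, or if a joint passes its speed limit or range.

## Working session

There is one attempt and no reset: what is moved stays moved. The work goes in short steps, Python scripts to look and compute and a shell command to move; the robot and the scene stay as the last step left them, time stands still between calls to the robot, and variables do not carry over. Pictures are saved under pics/ and viewed, at most 10 in all, crops included, and the job is handed in when it is done.

```bash
mkdir -p pics; python3 - <<'E'
from station import arm
import cv2
for n in("scene","top"):
    f=arm.grab_frame(n); cv2.imwrite(f"pics/{n}0.png",f[:,:,::-1])
    c=arm.get_calibration(n); print(n,c["fx"],c["fy"],c["cx"],c["cy"]); print(c["cam_to_world"])
s=arm.get_state(); print(s["t"],s["eef_pos"],s["ee_rot"],s["width"],s["force"])
E
```

```text
scene 480.7237865331811 480.7237865331811 323.51482202909824 198.2258029856619
[[-2.23197556e-02  7.80344635e-01 -6.24951261e-01  1.38234559e+00]
 [ 9.99618291e-01  2.75996207e-02 -1.23852859e-03  1.22237267e-02]
 [ 1.62819386e-02 -6.24740355e-01 -7.80662787e-01  1.19978836e+00]
 [ 0.00000000e+00  0.00000000e+00  0.00000000e+00  1.00000000e+00]]
top 381.39358026609506 381.39358026609506 315.9834753333714 194.7442982740657
[[ 0.02198741 -0.9967753   0.0771722   0.42167612]
 [-0.99945263 -0.02382361 -0.02295396  0.01548323]
 [ 0.02471846 -0.07662526 -0.99675351  1.16990272]
 [ 0.          0.          0.          1.        ]]
0.1 [0.29209901 0.60804421 0.22571314] [ 3.14009929e+00 -1.14216165e-04 -4.47927619e-01] 0.08787989204254482 [ 0.03344289  0.38372319 -0.57523818]
```

View pics/scene0.png

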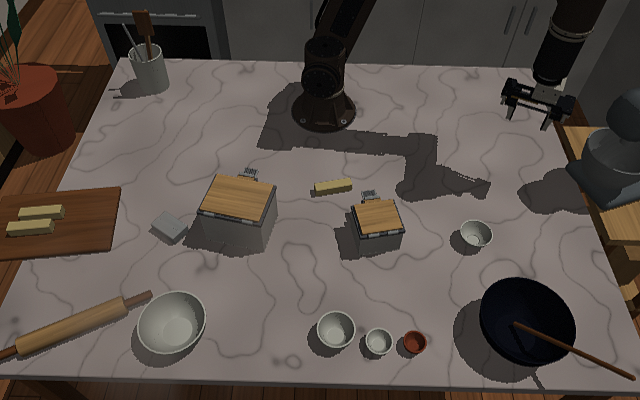

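View pics/top0.png

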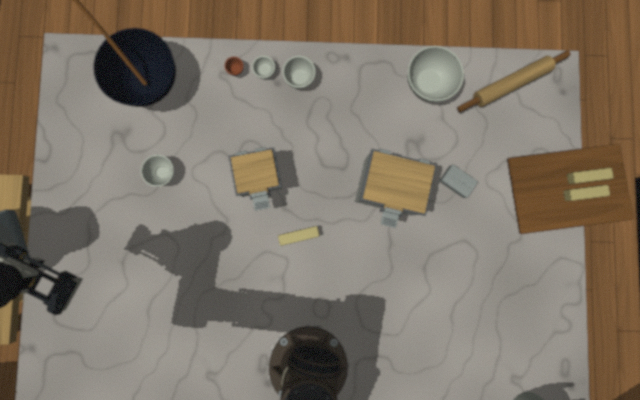

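The scene view shows the big bin's lid at about (238,198) and its tab at (249,173), toward the robot. In the top view the lid is at about (399,182) and the tab at (391,216). I'll enlarge both.

```bash
python3 - <<'E'
import cv2,numpy as np
a=cv2.imread("pics/top0.png")[140:235,345:450]; b=cv2.imread("pics/scene0.png")[160:255,185:290]
r=lambda i:cv2.resize(i,None,fx=5,fy=5,interpolation=cv2.INTER_CUBIC)
a,b=r(a),r(b)
cv2.imwrite("pics/crop_t.png",a);cv2.imwrite("pics/crop_s.png",cv2.convertScaleAbs(b,alpha=1.5))
E
```

```text
(no output)
```

View pics/crop_t.png

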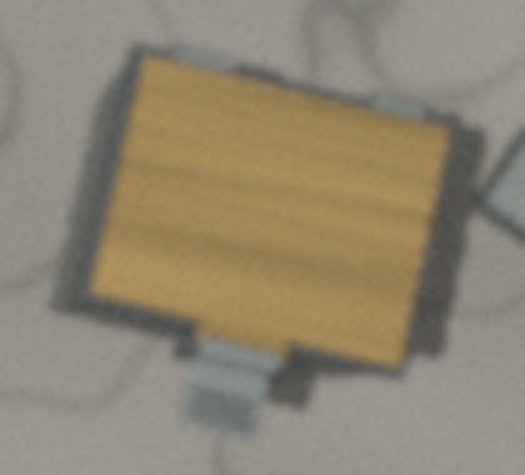

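View pics/crop_s.png

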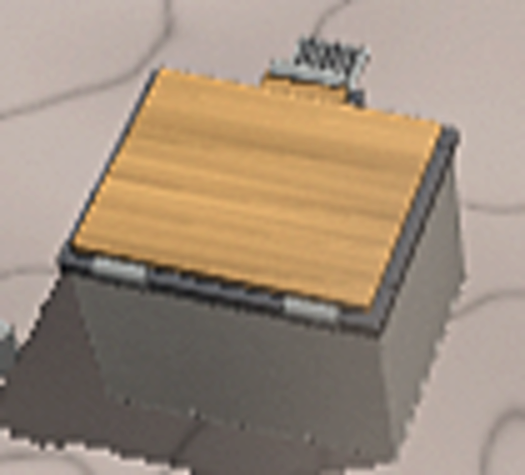

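The top crop shows the lid corners at (138,55), (450,127), (403,366) and (90,293), with the paddle near (222,405). The scene crop shows corners at (158,70), (445,125), (372,305) and (75,245), with the ribbed paddle near (332,60).

```bash
cat > h.py <<'E'
from station import arm
import numpy as np
def ray(n,u,v,z):
    c=arm.get_calibration(n);T=np.array(c["cam_to_world"])
    d=T[:3,:3]@[(u-c["cx"])/c["fx"],(v-c["cy"])/c["fy"],1]
    return T[:3,3]+d*(z-T[2,3])/d[2]
E
python3 - <<'E'
from h import *
# order: back +y, back -y, front -y, front +y
P={"top":(345,140,[(138,55),(450,127),(403,366),(90,293)],(222,405)),"scene":(185,160,[(372,305),(75,245),(158,70),(445,125)],(332,60))}
for n,(ox,oy,c,p) in P.items():
    W=np.array([ray(n,(u+.5)/5-.5+ox,(v+.5)/5-.5+oy,.149) for u,v in c])[:,:2]
    b=(W[0]+W[1])/2;f=(W[2]+W[3])/2;ce=W.mean(0)
    ax=(b-f)/np.linalg.norm(b-f); l=W[0]+W[3]-W[1]-W[2]
    print(n,ce.round(4),"len",np.linalg.norm(b-f).round(4),"wid",(np.linalg.norm(l)/2).round(4),"yaw",np.degrees([np.arctan2(ax[1],ax[0]),np.arctan2(-l[0],l[1])]).round(2))
    print(" tab pred",(ce-ax*.110).round(4)," meas",ray(n,p[0]/5+ox,p[1]/5+oy,.134).round(4))
E
```

```text
top [ 0.5419 -0.2312] len 0.1329 wid 0.1739 yaw [-10.92 -11.7 ]
 tab pred [ 0.4339 -0.2103]  meas [ 0.435  -0.2099  0.134 ]
scene [ 0.5427 -0.2314] len 0.1312 wid 0.1719 yaw [-11.6  -11.86]
 tab pred [ 0.4349 -0.2093]  meas [ 0.4373 -0.2051  0.134 ]
```

Both cameras agree: bin centre is about (0.543,-0.2315), yaw -11.4°, and the pressing spot is about (0.431,-0.209). I'll move over it with the fingers closed and the tool yawed to -11.4°.

```bash
python3 -m crank '[{"dx":0.02,"dy":-0.03,"dz":0,"twist":3,"grip":-1},{"dx":0.045,"dy":-0.06,"dz":0,"twist":6,"grip":-1},{"dx":0.07,"dy":-0.09,"dz":0,"twist":9,"grip":-1},{"dx":0.095,"dy":-0.12,"dz":0,"twist":12,"grip":-1},{"dx":0.12,"dy":-0.15,"dz":0,"twist":14.3,"grip":-1}]' 10
python3 -m crank '[{"dx":0.01,"dy":-0.035,"dz":0,"twist":0,"grip":-1},{"dx":0.02,"dy":-0.07,"dz":0,"twist":0,"grip":-1},{"dx":0.03,"dy":-0.105,"dz":0,"twist":0,"grip":-1},{"dx":0.04,"dy":-0.14,"dz":0,"twist":0,"grip":-1},{"dx":0.05,"dy":-0.175,"dz":0,"twist":0,"grip":-1}]'
```

```text
t: 0.52
eef_pos: [0.4128, 0.4568, 0.2262]
ee_rot: [3.141, 0.0, -0.195]
force: [0.9, -0.1, -0.3]
width: 0.0598
gripper_force: 0.0
t: 0.93
eef_pos: [0.4623, 0.2815, 0.2263]
ee_rot: [3.141, 0.0, -0.198]
force: [1.0, -0.2, -0.2]
width: 0.0264
gripper_force: 0.0
```

```bash
python3 -m crank '[{"dx":0,"dy":-0.035,"dz":0,"twist":0,"grip":-1},{"dx":0,"dy":-0.07,"dz":0,"twist":0,"grip":-1},{"dx":0,"dy":-0.105,"dz":0,"twist":0,"grip":-1},{"dx":0,"dy":-0.14,"dz":0,"twist":0,"grip":-1},{"dx":0,"dy":-0.175,"dz":0,"twist":0,"grip":-1}]'
python3 -m crank '[{"dx":-0.005,"dy":-0.035,"dz":0,"twist":0,"grip":-1},{"dx":-0.01,"dy":-0.07,"dz":0,"twist":0,"grip":-1},{"dx":-0.015,"dy":-0.105,"dz":0,"twist":0,"grip":-1},{"dx":-0.02,"dy":-0.14,"dz":0,"twist":0,"grip":-1},{"dx":-0.025,"dy":-0.175,"dz":0,"twist":0,"grip":-1}]'
python3 -m crank '[{"dx":-0.003,"dy":-0.035,"dz":0,"twist":0,"grip":-1},{"dx":-0.004,"dy":-0.07,"dz":0,"twist":0,"grip":-1},{"dx":-0.005,"dy":-0.1,"dz":0,"twist":0,"grip":-1},{"dx":-0.006,"dy":-0.13,"dz":0,"twist":0,"grip":-1},{"dx":-0.006,"dy":-0.1405,"dz":0,"twist":0,"grip":-1}]'
```

```text
t: 1.35
eef_pos: [0.4617, 0.1067, 0.2264]
ee_rot: [3.142, 0.0, -0.198]
force: [1.3, -0.4, -0.8]
width: 0.0009
gripper_force: 0.0
t: 1.77
eef_pos: [0.4364, -0.0681, 0.2266]
ee_rot: [-3.141, -0.0, -0.198]
force: [-0.0, 0.8, 0.0]
width: 0.0006
gripper_force: 0.0
t: 2.18
eef_pos: [0.4305, -0.2098, 0.2262]
ee_rot: [3.141, 0.001, -0.2]
force: [-0.4, 0.5, 0.1]
width: 0.0005
gripper_force: 0.0
```

```bash
python3 -m crank '[{"dx":0,"dy":0,"dz":-0.025,"twist":0,"grip":-1},{"dx":0,"dy":0,"dz":-0.05,"twist":0,"grip":-1},{"dx":0,"dy":0,"dz":-0.07,"twist":0,"grip":-1},{"dx":0,"dy":0,"dz":-0.08,"twist":0,"grip":-1},{"dx":0,"dy":0,"dz":-0.08,"twist":0,"grip":-1}]'
python3 - <<'E'
from station import arm
import cv2,numpy as np
r=lambda i:cv2.resize(i,(400,400),interpolation=cv2.INTER_CUBIC)
a=arm.grab_frame("top")[140:240,345:445];b=arm.grab_frame("scene")[120:220,200:300]
cv2.imwrite("pics/press.png",cv2.convertScaleAbs(np.hstack([r(a),r(b)])[:,:,::-1],alpha=1.4))
E
```

```text
t: 2.6
eef_pos: [0.4297, -0.2067, 0.1444]
ee_rot: [3.141, 0.004, -0.199]
force: [-0.6, 1.1, 0.3]
width: 0.0006
gripper_force: 0.0
```

View pics/press.png

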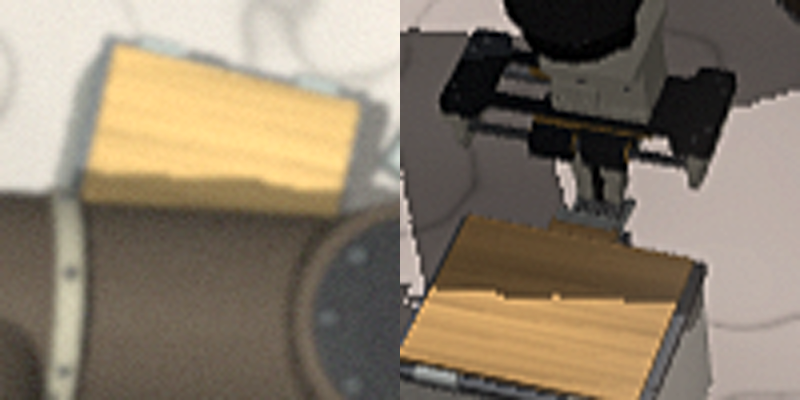

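The right crop shows the closed fingers just behind the catch at about (600,205), centred on the tab. Pressing now in small steps.

```bash
python3 -m crank '[{"dx":0.001,"dy":-0.002,"dz":-0.004,"twist":0,"grip":-1},{"dx":0.001,"dy":-0.002,"dz":-0.007,"twist":0,"grip":-1},{"dx":0.001,"dy":-0.002,"dz":-0.01,"twist":0,"grip":-1},{"dx":0.001,"dy":-0.002,"dz":-0.012,"twist":0,"grip":-1},{"dx":0.001,"dy":-0.002,"dz":-0.013,"twist":0,"grip":-1}]'
python3 -m crank '[{"dx":0,"dy":0,"dz":-0.001,"twist":0,"grip":-1},{"dx":0,"dy":0,"dz":-0.002,"twist":0,"grip":-1},{"dx":0,"dy":0,"dz":-0.003,"twist":0,"grip":-1},{"dx":0,"dy":0,"dz":-0.004,"twist":0,"grip":-1},{"dx":0,"dy":0,"dz":-0.004,"twist":0,"grip":-1}]'
python3 - <<'E'
from station import arm
import cv2,numpy as np
r=lambda i:cv2.resize(i,(400,400),interpolation=cv2.INTER_CUBIC)
a=arm.grab_frame("top")[140:240,345:445];b=arm.grab_frame("scene")[120:220,200:300]
cv2.imwrite("pics/press2.png",cv2.convertScaleAbs(np.hstack([r(a),r(b)])[:,:,::-1],alpha=1.4))
E
```

```text
t: 3.12
eef_pos: [0.4322, -0.209, 0.1335]
ee_rot: [-3.142, 0.0, -0.198]
force: [-0.5, 1.4, 1.9]
width: 0.0001
gripper_force: 1.2
t: 3.53
eef_pos: [0.4318, -0.209, 0.1293]
ee_rot: [3.142, 0.001, -0.198]
force: [-2.6, 1.8, 3.6]
width: 0.0003
gripper_force: 1.9
```

View pics/press2.png

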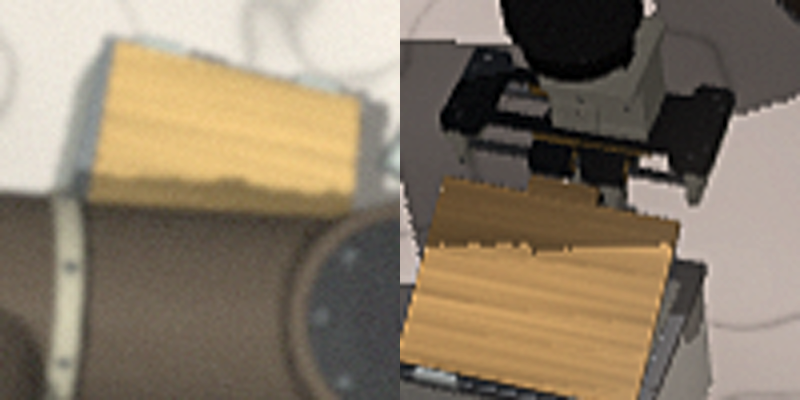

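The lid has sprung ajar; its front edge is now at about (565,185) in the right crop. I'll lift off, back away, and rise to lip height.

```bash
python3 -m crank '[{"dx":-0.005,"dy":0.001,"dz":0.008,"twist":0,"grip":-1},{"dx":-0.02,"dy":0.004,"dz":0.02,"twist":0,"grip":-1},{"dx":-0.02,"dy":0.004,"dz":0.045,"twist":0,"grip":-1},{"dx":-0.02,"dy":0.004,"dz":0.07,"twist":0,"grip":-1},{"dx":-0.02,"dy":0.004,"dz":0.073,"twist":0,"grip":-1}]'
python3 - <<'E'
from station import arm
import cv2,numpy as np
b=arm.grab_frame("scene")[100:250,180:320]
cv2.imwrite("pics/ajar.png",cv2.convertScaleAbs(cv2.resize(b,None,fx=4,fy=4,interpolation=cv2.INTER_CUBIC)[:,:,::-1],alpha=1.4))
E
```

```text
t: 4.05
eef_pos: [0.4148, -0.2058, 0.2076]
ee_rot: [3.141, -0.008, -0.197]
force: [0.4, 0.6, 0.9]
width: 0.0003
gripper_force: 0.0
```

View pics/ajar.png

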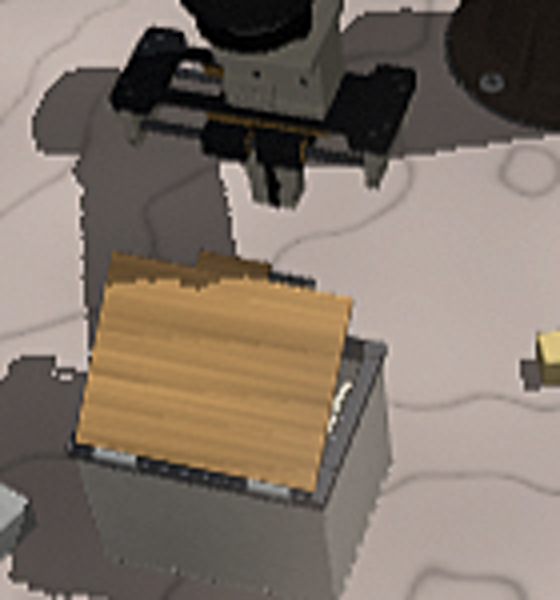

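The lid stands ajar with its tongue spanning x≈197–270 at y≈262 in the crop; the fingertips are at about (275,203). Checking lateral alignment.

```bash
python3 - <<'E'
from h import *
ax=np.array([np.cos(np.radians(-11.4)),np.sin(np.radians(-11.4))]);lat=np.array([-ax[1],ax[0]]);c=np.array([.543,-.2315])
s=arm.get_state();print(s["eef_pos"],s["ee_rot"])
def f(p): d=np.array(p[:2])-c; return (d@ax).round(4),(d@lat).round(4)
print("tcp",f(s["eef_pos"]))
for n,u,v,z in(("tongue L",197,258,.235),("tongue R",270,264,.235),("lid L",110,255,.225),("lid R",352,297,.225),("hinge L",78,445,.149),("hinge R",318,490,.149),("tip",275,205,.2075)):
    print(n,f(ray("scene",(u+.5)/4-.5+180,(v+.5)/4-.5+100,z)))
E
```

```text
[ 0.4143716  -0.20545481  0.20620115] [-3.14135431 -0.00718943 -0.197677  ]
tcp (np.float64(-0.1312), np.float64(0.0001))
tongue L (np.float64(-0.0382), np.float64(-0.0252))
tongue R (np.float64(-0.0445), np.float64(0.0245))
lid L (np.float64(-0.0353), np.float64(-0.0884))
lid R (np.float64(-0.0372), np.float64(0.0837))
hinge L (np.float64(0.0723), np.float64(-0.0835))
hinge R (np.float64(0.0707), np.float64(0.0867))
tip (np.float64(-0.1231), np.float64(-0.0009))
```

Alignment is within 1 mm. Approach the lip, then follow its arc.

```bash
python3 -m crank '[{"dx":0.018,"dy":-0.0036,"dz":-0.001,"twist":0,"grip":-1},{"dx":0.036,"dy":-0.0072,"dz":-0.002,"twist":0,"grip":-1},{"dx":0.052,"dy":-0.0104,"dz":-0.002,"twist":0,"grip":-1},{"dx":0.064,"dy":-0.0128,"dz":-0.002,"twist":0,"grip":-1},{"dx":0.068,"dy":-0.0136,"dz":-0.002,"twist":0,"grip":-1}]'
python3 -m crank '[{"dx":0.004,"dy":-0.001,"dz":0,"twist":0,"grip":-1},{"dx":0.008,"dy":-0.0015,"dz":0.003,"twist":0,"grip":-1},{"dx":0.012,"dy":-0.0025,"dz":0.007,"twist":0,"grip":-1},{"dx":0.0165,"dy":-0.0035,"dz":0.012,"twist":0,"grip":-1},{"dx":0.0205,"dy":-0.004,"dz":0.016,"twist":0,"grip":-1}]'
```

```text
t: 4.52
eef_pos: [0.4816, -0.2189, 0.1998]
ee_rot: [3.141, 0.001, -0.198]
force: [-0.1, 0.1, 0.8]
width: 0.0002
gripper_force: 0.0
t: 4.93
eef_pos: [0.5006, -0.2228, 0.2172]
ee_rot: [3.142, -0.0, -0.198]
force: [-0.7, -0.5, -0.1]
width: 0.0005
gripper_force: 0.4
```

```bash
python3 -m crank '[{"dx":0.006,"dy":-0.0012,"dz":0.005,"twist":0,"grip":-1},{"dx":0.012,"dy":-0.0024,"dz":0.01,"twist":0,"grip":-1},{"dx":0.018,"dy":-0.0036,"dz":0.0145,"twist":0,"grip":-1},{"dx":0.024,"dy":-0.005,"dz":0.0185,"twist":0,"grip":-1},{"dx":0.03,"dy":-0.006,"dz":0.022,"twist":0,"grip":-1}]'
python3 -m crank '[{"dx":0.006,"dy":-0.0012,"dz":0.003,"twist":0,"grip":-1},{"dx":0.012,"dy":-0.0024,"dz":0.006,"twist":0,"grip":-1},{"dx":0.018,"dy":-0.0036,"dz":0.0085,"twist":0,"grip":-1},{"dx":0.024,"dy":-0.005,"dz":0.011,"twist":0,"grip":-1},{"dx":0.03,"dy":-0.006,"dz":0.013,"twist":0,"grip":-1}]'
python3 - <<'E'
from station import arm
import cv2,numpy as np
b=arm.grab_frame("scene")[80:250,180:320]
cv2.imwrite("pics/mid.png",cv2.convertScaleAbs(cv2.resize(b,None,fx=3,fy=3,interpolation=cv2.INTER_CUBIC)[:,:,::-1],alpha=1.4))
E
```

```text
t: 5.35
eef_pos: [0.5317, -0.2288, 0.239]
ee_rot: [-3.142, -0.0, -0.198]
force: [-0.1, 0.2, -0.7]
width: 0.0005
gripper_force: 0.1
t: 5.77
eef_pos: [0.5614, -0.2348, 0.2517]
ee_rot: [-3.142, 0.0, -0.198]
force: [-0.5, -1.2, 0.1]
width: 0.0003
gripper_force: 0.1
```

View pics/mid.png

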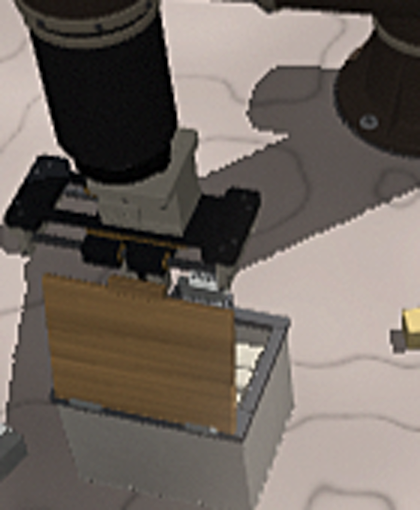

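The lid is well up (top edge near (140,285) in the crop), with the fingers behind the tongue. Continuing over the top.

```bash
python3 -m crank '[{"dx":0.006,"dy":-0.0012,"dz":0.002,"twist":0,"grip":-1},{"dx":0.012,"dy":-0.0024,"dz":0.004,"twist":0,"grip":-1},{"dx":0.018,"dy":-0.0036,"dz":0.005,"twist":0,"grip":-1},{"dx":0.024,"dy":-0.005,"dz":0.006,"twist":0,"grip":-1},{"dx":0.03,"dy":-0.006,"dz":0.006,"twist":0,"grip":-1}]'
python3 -m crank '[{"dx":0.005,"dy":-0.001,"dz":0,"twist":0,"grip":-1},{"dx":0.01,"dy":-0.002,"dz":0,"twist":0,"grip":-1},{"dx":0.015,"dy":-0.003,"dz":0,"twist":0,"grip":-1},{"dx":0.02,"dy":-0.004,"dz":0,"twist":0,"grip":-1},{"dx":0.025,"dy":-0.005,"dz":0,"twist":0,"grip":-1}]'
python3 -m crank '[{"dx":0.002,"dy":-0.0004,"dz":0,"twist":0,"grip":-1},{"dx":0.004,"dy":-0.0008,"dz":0,"twist":0,"grip":-1},{"dx":0.005,"dy":-0.001,"dz":0,"twist":0,"grip":-1},{"dx":0.006,"dy":-0.0012,"dz":0,"twist":0,"grip":-1},{"dx":0.006,"dy":-0.0012,"dz":0,"twist":0,"grip":-1}]'
python3 - <<'E'
from station import arm
import cv2,numpy as np
b=arm.grab_frame("scene")[60:250,150:320]
cv2.imwrite("pics/late.png",cv2.convertScaleAbs(cv2.resize(b,None,fx=3,fy=3,interpolation=cv2.INTER_CUBIC)[:,:,::-1],alpha=1.4))
E
```

```text
t: 6.23
eef_pos: [0.5915, -0.2409, 0.2578]
ee_rot: [3.142, -0.0, -0.198]
force: [1.5, 0.1, -0.3]
width: 0.0004
gripper_force: 0.0
t: 6.65
eef_pos: [0.6163, -0.2458, 0.2575]
ee_rot: [3.142, 0.0, -0.198]
force: [0.5, -0.3, -0.2]
width: 0.0004
gripper_force: 0.0
t: 7.07
eef_pos: [0.6218, -0.2469, 0.2576]
ee_rot: [3.142, -0.0, -0.198]
force: [0.1, 0.5, -0.0]
width: 0.0005
gripper_force: 0.0
```

View pics/late.png

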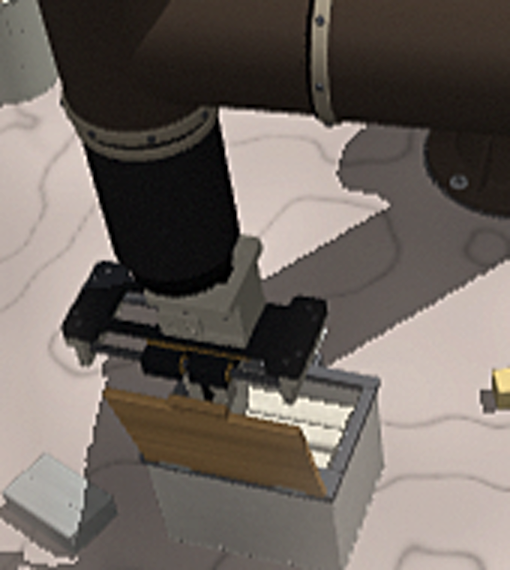

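The lid leans back past upright (upper edge from (108,393) to (305,430) in the crop). I'll give it one gentle nudge against the stop, then retreat.

```bash
python3 -m crank '[{"dx":0.001,"dy":-0.0002,"dz":0,"twist":0,"grip":-1},{"dx":0.002,"dy":-0.0004,"dz":0,"twist":0,"grip":-1},{"dx":0.003,"dy":-0.0006,"dz":0,"twist":0,"grip":-1},{"dx":0.004,"dy":-0.0008,"dz":0,"twist":0,"grip":-1},{"dx":0.004,"dy":-0.0008,"dz":0,"twist":0,"grip":-1}]'
python3 -m crank '[{"dx":-0.015,"dy":0.003,"dz":0,"twist":0,"grip":-1},{"dx":-0.045,"dy":0.009,"dz":0.01,"twist":0,"grip":-1},{"dx":-0.08,"dy":0.016,"dz":0.02,"twist":0,"grip":-1},{"dx":-0.115,"dy":0.023,"dz":0.03,"twist":0,"grip":-1},{"dx":-0.15,"dy":0.03,"dz":0.04,"twist":0,"grip":-1}]'
python3 -m crank '[{"dx":0,"dy":0.035,"dz":0,"twist":0,"grip":-1},{"dx":0,"dy":0.07,"dz":0,"twist":0,"grip":-1},{"dx":0,"dy":0.105,"dz":0,"twist":0,"grip":-1},{"dx":0,"dy":0.14,"dz":0,"twist":0,"grip":-1},{"dx":0,"dy":0.14,"dz":0,"twist":0,"grip":-1}]'
python3 - <<'E'
from station import arm
import cv2,numpy as np
r=lambda i:cv2.resize(i,(400,500),interpolation=cv2.INTER_CUBIC)
a=arm.grab_frame("top")[120:245,360:460];b=arm.grab_frame("scene")[145:270,170:270]
cv2.imwrite("pics/end.png",cv2.convertScaleAbs(np.hstack([r(a),r(b)])[:,:,::-1],alpha=1.4))
E
```

```text
t: 7.53
eef_pos: [0.6245, -0.2475, 0.2576]
ee_rot: [3.142, 0.003, -0.198]
force: [-5.8, 2.1, 3.7]
width: 0.0003
gripper_force: 3.3
t: 7.95
eef_pos: [0.4745, -0.2175, 0.2976]
ee_rot: [3.141, 0.0, -0.198]
force: [-0.2, 0.7, 1.1]
width: 0.0007
gripper_force: 0.0
t: 8.37
eef_pos: [0.476, -0.0735, 0.2982]
ee_rot: [-3.14, -0.002, -0.195]
force: [-0.4, -1.3, 0.5]
width: 0.0003
gripper_force: 0.0
```

View pics/end.png

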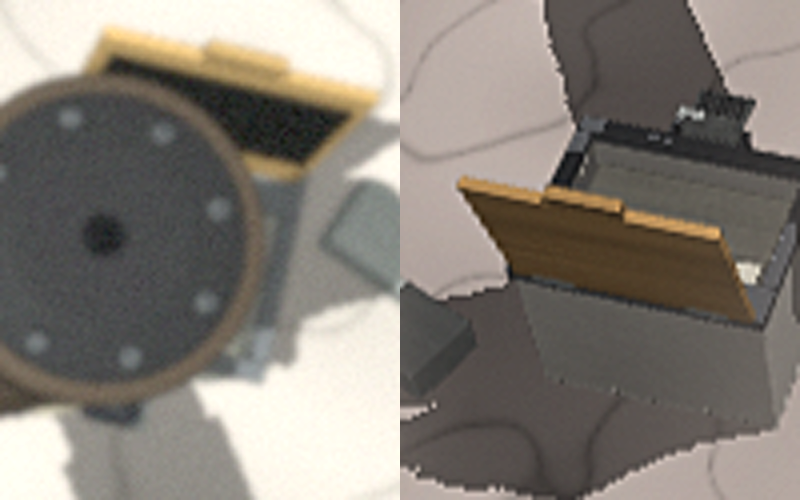

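The picture shows the lid standing open and leaning back (tongue at about (585,200) in the right crop). The nudge met the stop at 6 N, where 1.8 rad should put it. The robot is clear, so I'm handing in.

```bash
python3 -c "
from station import arm
print(arm.job_done())"
```

```text
the job is handed in; nothing more can be done
None
```

I pressed the larger bin's tab, its lid sprang ajar, and I pushed it fully open against its stop; the job was handed in at about 8.5 s, with the arm clear and the other items never approached.

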